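# Turn the bar of soap over in its tipping dish

## Robot

A 6-joint arm with a two-finger parallel gripper is mounted at the origin on the work surface. World frame = base frame: x ahead of the robot, y to its left, z up, the work surface at z = 0. Lengths are in m, angles in rad, forces in N, time in s.
With the tool pointing down it reaches from about 0.35 to 0.85 m from the base axis. Payload 8.1 kg.
Tool frame: the origin (TCP) lies between the finger pads; the fingertips stand 11 mm ahead of it and the grasp point (between the pads) lies 8 mm behind it (robot.tips_ahead is the distance from the TCP to the fingertips, in m); z points along the fingers, y is the line along which they close (so a half turn about z gives the same grasp; the last joint's range is limited). The gripper opens to 93 mm and grips with 3 to 60 N. Pads are 15 mm wide; open, the fingers measure 128 mm over their backs; the gripper's body (75 mm by 188 mm) begins 65 mm behind the grasp point.
Start: joints at [-1.294, 0.13, 1.488, -0, 1.523, -0.085], TCP at [0.212, -0.561, 0.193] pointing down, gripper open.
Joint ranges: [-2.96, 2.96], [-0.89, 2.26], [0.02, 2.5], [-1.34, 4.48], [0, 2.73], [-2.66, 2.66]. Speed limits (rad/s): [2.39, 2.39, 2.79, 3.14, 3.14, 3.14].

## Interface

Orientations are given as a rotation vector (axis times angle).
In Python, from plant import robot gives the robot as it stands. The module is installed in compiled form; this text tells all that it offers.
- The arm moves only by the tool move_arm, never from a script. Its argument "deltas" is one flat list of numbers, 7 for each row, row after row: the shift along the tool's x, y, z in m, then the turn, a rotation vector about the tool's x, y, z in rad, then the opening, from 0 (shut) to 1 (fully open). A call has 1 to 12 rows; each row is the pose to reach, as a shift and turn from the pose commanded when the call began, along the tool's axes at that moment; what a row does not reach only later rows make up. A row lasts 1/8 s, in which the tool goes at most 62.5 mm and 10.7 degrees, less where a joint would pass 70% of its speed; a pose out of reach is approached as far as the arm can. A call with a gripper value outside its range is refused whole. The fingers move at their own pace and stop on an object; "squeeze" is the grip in N (left out, the last holds). Time passes only in rows, so rows that repeat a pose let the fingers close. It gives the time, the measured TCP pose, the force, the opening and the grip force at its end, in the units of the state.
- robot.read_state(): the state, without advancing time (a new reading comes with each control period).
- robot.read_camera(name): name is "side" or "top" or "wrist"; returns (picture, depth): 400x640x3 uint8, red, green, blue; 400x640 float32, m along the optical axis (not along the pixel's ray), 0 where there is no reading.
- robot.camera_model(name): a dict with "K" (3x3 intrinsics, pixels), "R" (3x3) and "t" (3): a world point X has camera coordinates R X + t; the wrist camera has in their place "tool_from_camera" (4x4, takes a point from camera to tool coordinates, whose origin is the TCP and whose axes are the flange's). Camera axes: x right, y down, z forward; pixel columns grow to the right and rows downward; lengths in m; the calibration is good to about 2 mm. A picture is of the moment at which its call begins: read the wrist's pose just before it. camera_model takes no time and is no camera call.
- robot.close_job(): hands the job in; it is judged then, once.
Trained networks look in the newest picture that a camera, given by its name, has taken for a name from the list of things; names that differ only in an ending like _2 or _b are one class to them, and where a whole thing is asked for, a point or a joint stands for the part that bears it (a point fixed in the world has none). Each returns a list of dicts, best first, with "confidence" (0 to 1); they miss things now and then, are a little off and sometimes report something else, mostly with a low value. They report only what shows in the picture. A call takes as long as a camera call. They do not tell look-alikes from the thing itself.
- robot.recognise(camera, label): "uv" ([column, row] in pixels, amid what is visible of it).
The state is a dict: "t": time; "q": joint angles; "dq": joint speeds; "joint_torque": joint torques, N m; "tool_pos": TCP position; "orientation": TCP orientation; "force": force on the tool from outside, world axes, zero at the start; "wrist_torque": the same for the moment, N m; "opening": finger opening in m; "gripper_force": force on a finger pad.
Only numpy, scipy, OpenCV 4.12 (cv2) and the standard library are available. Lean on these libraries where they do the work, as an engineer would, in place of code of your own. Each camera call takes 0.05 s, during which the arm holds its last target. There are 200 camera calls.

## Task

Two tip-over soap dishes stand on the basin ledge. Turn the rectangular bar of soap over so its damp underside can dry: by its wire handle, swing the tray it lies in up and past upright so that the bar slides down and tumbles over onto the drying deck of the same dish, then lay the empty tray back down flat and let go. Do not touch the bar with the gripper, and leave the round soap in the other dish where it is.

Things in the scene. Friction and masses are not known exactly. Their poses are not given: they have to be found in the camera images.
- bar_soap: Rectangular cream bar of soap, 50 x 80 x 24 mm, 0.11 kg, loose, flat in the tray of its dish. Origin at its centre; x along the width, y along the length, z normal to the large faces, up at the start (stamped face up), down once turned over. Standing on the tray's hinge-side wall, it tumbles onto the deck when the tray is 1.7 to 1.9 rad from flat.
- dish_hinge (a point): Middle of the hinge line of the bar's white dish (fixed), 25 mm above the ledge. y along the hinge, z up, x away from the robot within 0.45 rad. Tray on the -x side: inside 64 x 96 mm, x -68 to -4, floor 15 mm below the hinge, walls up to hinge height. Drying deck on the +x side: 5 mm below the hinge, x 1 to 74, y -51 to 51, walls 11 mm high on its three sides away from the hinge.
- dish_grip (a point): Middle of the tray's handle, a round steel bar 10 mm thick, 76 mm long, parallel to the hinge; tray flat: 112 mm from the hinge to -x, 28 mm above the ledge, 37 mm clear of the tray's end wall, nothing beneath. It can turn in a pinch. Turns with the tray (0.15 kg, no spring) about the hinge's +y from flat (its z up) over the top to a stop at 2.2 rad; let go past upright, it stays over.
- round_soap: Round cake of cream soap, 58 mm across, 24 mm thick, lying in the tray of the other dish, which is alike; origin at its centre. To be left alone.
Mind the look-alikes: they are no part of the job. What is shaped like the part that bears dish_hinge but green, pink or red is not meant.

How it is judged:
By the outcome, as a careful person would: the job done as asked, in the order asked, and still so for the second after the job is handed in, with the robot touching nothing.
It also fails if it takes over 48 s, if anything falls off the work surface, if the arm or the gripper's body presses on something with over 40 N, if the wrist force passes 120 N, or if a joint passes its speed limit or range.

## Working session

There is one attempt and no reset: what is moved stays moved. The work goes in short steps, Python scripts to look and compute and a tool call to move; the robot and the scene stay as the last step left them, time stands still between calls to the robot, and variables do not carry over. Pictures are saved under pics/ and viewed, at most 10 in all, crops included, and the job is handed in when it is done.

Besides the shell and the picture viewer there is one more tool, called after "Request:" in YAML: its name, and indented under it one key for each argument. move_arm: Moves the arm, as the interface text tells. Its arguments: {"type":"object","properties":{"deltas":{"type":"array","items":{"type":"number"}},"squeeze":{"type":"number"}},"required":["deltas"]}

```bash
mkdir -p pics
python3 - <<'E'
from plant import robot
import cv2
for c in ("top","side"):
    p,d=robot.read_camera(c); cv2.imwrite(f"pics/{c}0.png",p[:,:,::-1])
    m=robot.camera_model(c); print(c,m["K"].tolist(),m["R"].round(4).tolist(),m["t"].round(4).tolist())
    for l in ("bar_soap","dish_hinge","dish_grip","round_soap"):
        print(l,[(e["uv"],round(e["confidence"],2)) for e in robot.recognise(c,l)])
s=robot.read_state();print(s["t"],s["tool_pos"],s["orientation"],s["force"])
E
```

```text
top [[456.7613509764806, 0.0, 316.206244083368], [0.0, 456.7613509764806, 202.7267925986704], [0.0, 0.0, 1.0]] [[0.0018, -1.0, 0.0009], [-0.9845, -0.0019, -0.1754], [0.1754, -0.0006, -0.9845]] [-0.0674, 0.5147, 1.1391]
bar_soap [([351.5, 204.3], 0.7)]
dish_hinge [([410.3, 313.4], 0.97), ([445.7, 205.1], 0.96), ([197.6, 101.1], 0.94), ([358.1, 184.1], 0.88)]
dish_grip [([402.0, 329.6], 0.77), ([446.8, 218.7], 0.74), ([184.0, 112.1], 0.61)]
round_soap [([219.2, 198.2], 0.87)]
side [[374.57381489763804, 0.0, 317.59301306290286], [0.0, 374.57381489763804, 206.5677590260801], [0.0, 0.0, 1.0]] [[0.9969, -0.0791, -0.0044], [-0.049, -0.5716, -0.8191], [0.0623, 0.8167, -0.5736]] [-0.5393, 0.0065, 1.107]
bar_soap [([309.7, 227.0], 0.66)]
dish_hinge [([331.5, 235.8], 0.91), ([196.2, 274.2], 0.88), ([321.6, 304.4], 0.75), ([381.7, 156.3], 0.73)]
dish_grip [([368.2, 145.3], 0.92), ([299.7, 297.6], 0.86), ([178.6, 269.6], 0.86), ([301.7, 234.8], 0.6)]
round_soap [([308.9, 165.7], 0.56)]
0.5 [ 0.21238712 -0.56113345  0.19332059] [-3.09027717e+00 -5.65236089e-01  3.01004545e-05] [-0.16859233  0.40872666  0.22527025]
```

View pics/top0.png

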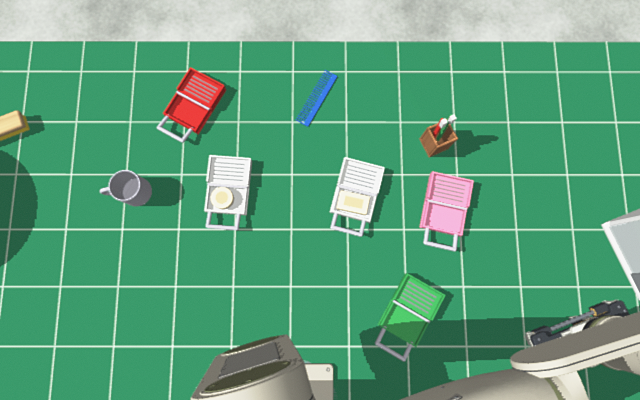

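View pics/side0.png

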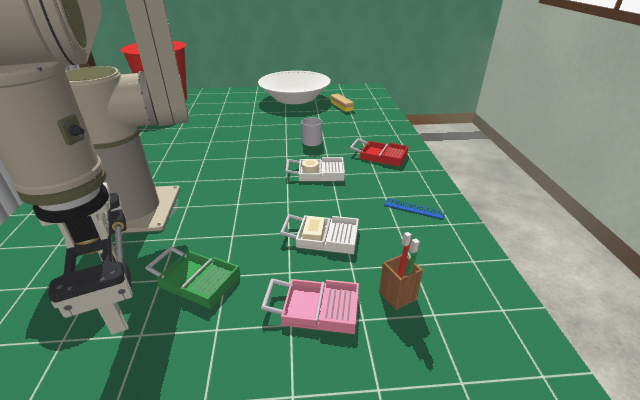

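Top view: the white dishes are at (358,195), holding a rectangular bar with its handle at (350,231), and (227,190), holding the round soap. The pink (447,208), green (410,310) and red (195,100) dishes are look-alikes. The one at (358,195) fits, since it is white and holds the rectangular bar. I'll confirm it in a crop and measure.

```bash
cat > h.py <<'E'
from plant import robot
import numpy as np, cv2
from scipy.spatial.transform import Rotation as Ro
def world(c,d,uv,z=None):
    m=robot.camera_model(c);uv=np.atleast_2d(uv).astype(float)
    r=np.c_[uv,np.ones(len(uv))]@np.linalg.inv(m["K"]).T
    if c=="wrist":
        s=robot.read_state();T=m["tool_from_camera"];Rt=Ro.from_rotvec(s["orientation"]).as_matrix()
        A=Rt@T[:3,:3];o=Rt@T[:3,3]+s["tool_pos"]
    else: A=m["R"].T;o=-m["R"].T@m["t"]
    w=r@A.T
    k=(d[uv[:,1].astype(int),uv[:,0].astype(int)] if z is None else (z-o[2])/w[:,2])
    return o+w*np.reshape(k,(-1,1))
E
python3 - <<'E'
from h import *
p,d=robot.read_camera("top")
c=p[140:250,310:410]; cv2.imwrite("pics/crop.png",cv2.resize(c[:,:,::-1],None,fx=5,fy=5,interpolation=cv2.INTER_CUBIC))
hsv=cv2.cvtColor(p,cv2.COLOR_RGB2HSV)
vv,uu=np.mgrid[145:245,322:392]; uv=np.c_[uu.ravel(),vv.ravel()]
P=world("top",d,uv); h=hsv[uv[:,1],uv[:,0]]
k=(P[:,2]>.012)&(h[:,1]<90)&(h[:,2]>100); P=P[k];print(k.sum(),P.min(0),P.max(0))
r=cv2.minAreaRect(P[:,:2].astype(np.float32));print(r,cv2.boxPoints(r))
# body only: erode away handle
M=np.zeros((400,640),np.uint8);M[uv[k,1],uv[k,0]]=255
M2=cv2.morphologyEx(M,cv2.MORPH_CLOSE,np.ones((3,3)));M2=cv2.morphologyEx(M2,cv2.MORPH_OPEN,np.ones((11,11)))
b=np.argwhere(M2)[:,::-1]
Q=world("top",d,b,z=.025);r=cv2.minAreaRect(Q[:,:2].astype(np.float32));print(r);print(cv2.boxPoints(r))
E
```

```text
2367 [ 0.30705395 -0.24686238  0.01201636] [ 0.64092278 -0.06575905  1.2118292 ]
((0.46292048692703247, -0.1512550562620163), (0.11013149470090866, 0.34474948048591614), 75.41271209716797) [[ 0.28223366 -0.16113238]
 [ 0.6158702  -0.24795915]
 [ 0.6436073  -0.14137773]
 [ 0.3099708  -0.05455096]]
((0.5557072758674622, -0.17589080333709717), (0.11039059609174728, 0.155636727809906), 75.93468475341797)
[[ 0.46680796 -0.21051928]
 [ 0.6177786  -0.24834335]
 [ 0.6446066  -0.14126232]
 [ 0.49363595 -0.10343826]]
```

View pics/crop.png

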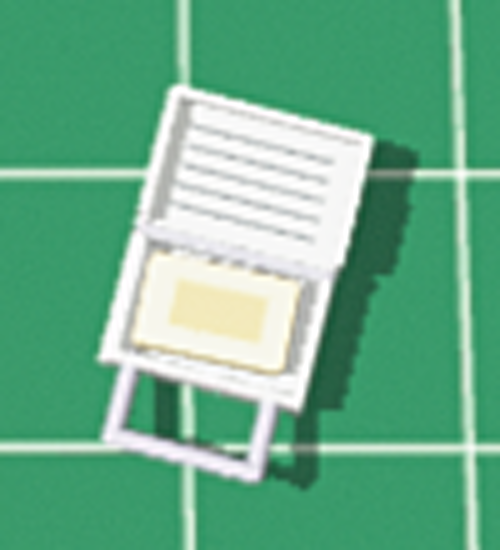

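The crop confirms a white dish with a rectangular stamped bar: hinge line from (145,230) to (342,270) and handle from (113,435) to (262,475) in crop pixels.

```bash
cat >> h.py <<'E'
def delta(pos,R):
    s=robot.read_state();R0=Ro.from_rotvec(s["orientation"])
    return (R0.inv().apply(np.array(pos)-s["tool_pos"])).round(4),(R0.inv()*R).as_rotvec().round(4)
def down(yaw):  # tool z down, tool y along world yaw
    y=np.array([np.cos(yaw),np.sin(yaw),0]);z=np.array([0,0,-1.]);return Ro.from_matrix(np.c_[np.cross(y,z),y,z])
E
python3 - <<'E'
from h import *
P=lambda u,v,z:world("top",None,[310+u/5-.4,140+v/5-.4],z)[0].round(4)
print("hinge",P(243.5,250,.027),"handle",P(187,455,.030), P(113,435,.03),P(262,475,.03))
s=robot.read_state();print(Ro.from_rotvec(s["orientation"]).as_matrix().round(3),s["q"],s["opening"])
h=P(187,455,.03)
for y in (-.2455,-.2455+np.pi): print(delta([h[0],h[1],.15],down(y)))
E
```

```text
hinge [ 0.5537 -0.1779  0.027 ] handle [ 0.4442 -0.1467  0.03  ] [ 0.4545 -0.1083  0.03  ] [ 0.4338 -0.1855  0.03  ]
[[ 0.935  0.354  0.   ]
 [ 0.354 -0.935 -0.   ]
 [-0.     0.    -1.   ]] [-1.29442948e+00  1.30409017e-01  1.48820765e+00 -9.97284891e-07
  1.52294236e+00 -8.54158702e-02] 0.09307634950011795
(array([ 0.3635, -0.3056,  0.0433]), array([ 0.    ,  0.    , -0.9635]))
(array([ 0.3635, -0.3056,  0.0433]), array([ 0.    , -0.    ,  2.1781]))
```

Request:
move_arm:
  deltas: [0.06,-0.05,0,0,0,-0.14,0.4,0.12,-0.1,0,0,0,-0.29,0.4,0.18,-0.15,0,0,0,-0.44,0.4,0.24,-0.2,0,0,0,-0.59,0.4,0.3,-0.25,0,0,0,-0.75,0.4,0.345,-0.285,0.02,0,0,-0.88,0.4,0.363,-0.305,0.03,0,0,-0.96,0.4,0.363,-0.305,0.03,0,0,-0.96,0.4,0.363,-0.305,0.03,0,0,-0.96,0.4]
  squeeze: 10

```text
t: 1.68
tool_pos: [0.4443, -0.145, 0.1627]
orientation: [-2.475, -1.933, 0.0]
force: [-1.1, -0.4, -0.5]
opening: 0.0371
gripper_force: 0.0
```

Run:
```python
from h import *
s=robot.read_state()
p,d=robot.read_camera("wrist"); cv2.imwrite("pics/w1.png",p[:,:,::-1]); np.savez("w1.npz",p=p,d=d)
print(s["t"],s["tool_pos"],Ro.from_rotvec(s["orientation"]).as_matrix().round(3).tolist(),s["q"],s["force"])
print(robot.camera_model("wrist")["tool_from_camera"].round(3).tolist())
```

```text
1.675 [ 0.4443453  -0.14495117  0.16270505] [[0.242, 0.97, -0.001], [0.97, -0.242, 0.001], [0.001, -0.001, -1.0]] [-4.25505932e-01 -2.19183068e-01  1.88331284e+00  4.78035052e-04
  1.47855510e+00 -1.80652827e-01] [-1.05730554 -0.37458139 -0.50382442]
[[-0.0, -0.957, -0.29, 0.081], [1.0, -0.0, -0.0, 0.001], [-0.0, -0.29, 0.957, -0.192], [0.0, 0.0, 0.0, 1.0]]
```

View pics/w1.png

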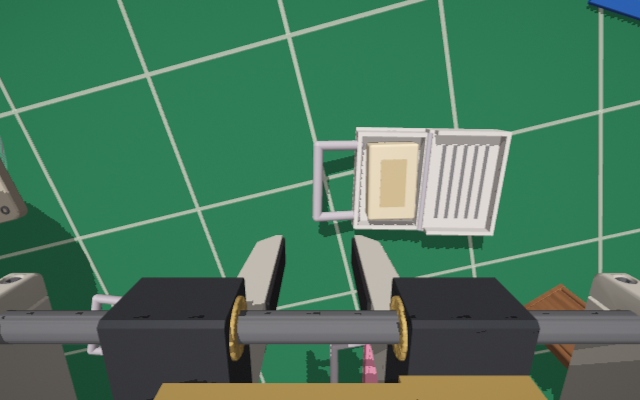

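The wrist view shows the handle bar from (319,143) to (318,219), the hinge from (430,130) to (419,232), and the bar at (393,182) in the tray.

Run:
```python
from h import *
z=np.load("w1.npz");d=z["d"]
W=lambda u,v,h:world("wrist",None,[u,v],h)[0].round(4)
print("depthpts",world("wrist",d,[[319,165],[319,180],[318,200],[424,180],[427,150]]).round(4))
a,b=W(319,143,.030),W(318,219,.030);g,h=W(430,130,.027),W(419,232,.027)
print(a,b,(a+b)/2,"len",np.linalg.norm(a-b));print(g,h,(g+h)/2,np.linalg.norm(g-h))
for p,q in((a,b),(g,h)): e=p-q;print("yaw x_d",np.arctan2(-e[0],e[1]))
e=(g+h)/2-(a+b)/2;print(np.linalg.norm(e[:2]),np.arctan2(e[1],e[0]))
```

```text
depthpts [[ 0.4503 -0.1297  0.034 ]
 [ 0.4464 -0.1451  0.0325]
 [ 0.4404 -0.1651  0.0344]
 [ 0.5522 -0.1731  0.0269]
 [ 0.5597 -0.1426  0.0277]]
[ 0.4555 -0.1089  0.03  ] [ 0.4348 -0.1871  0.03  ] [ 0.44515 -0.148    0.03   ] len 0.08089332481731727
[ 0.5658 -0.1237  0.027 ] [ 0.538  -0.2299  0.027 ] [ 0.5519 -0.1768  0.027 ] 0.10977832208592002
yaw x_d -0.2587708919636976
yaw x_d -0.2560254961158462
0.11056673324287014 -0.2635153725260202
```

Request:
move_arm:
  deltas: [-0.003,0.0015,0.03,0,0,0.012,0.25,-0.003,0.0015,0.07,0,0,0.012,0.25,-0.003,0.0015,0.105,0,0,0.012,0.25,-0.003,0.0015,0.125,0,0,0.012,0.25,-0.003,0.0015,0.138,0,0,0.012,0.25,-0.003,0.0015,0.143,0,0,0.012,0.25,-0.003,0.0015,0.143,0,0,0.012,0.25]

```text
t: 2.6
tool_pos: [0.4449, -0.1512, 0.0208]
orientation: [2.492, 1.913, 0.0]
force: [0.7, -0.3, -0.1]
opening: 0.0234
gripper_force: 0.0
```

Run:
```python
from h import *
s=robot.read_state()
p,d=robot.read_camera("wrist"); cv2.imwrite("pics/w2.png",p[:,:,::-1])
print(s["t"],s["tool_pos"],s["opening"],s["force"],s["q"].round(3))
```

```text
2.6 [ 0.44492509 -0.15121337  0.02083093] 0.023356269800742607 [ 0.68982265 -0.31893093 -0.05781102] [-0.437 -0.065  2.017 -0.     1.189 -0.175]
```

View pics/w2.png

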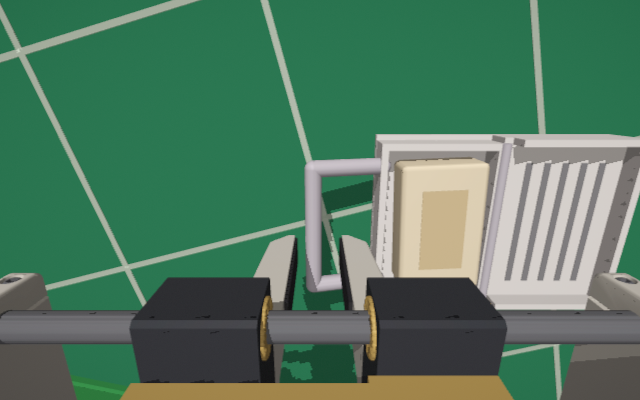

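Run:
```python
from h import *
W=lambda u,v,h:world("wrist",None,[u,v],h)[0].round(4)
print(W(313,162,.03),W(314,289,.03)); K=robot.camera_model("wrist")["K"];print(K)
T=np.linalg.inv(robot.camera_model("wrist")["tool_from_camera"])@[0,0,-.008,1];print(K@T[:3]/T[2])
```

```text
[ 0.4555 -0.1056  0.03  ] [ 0.4343 -0.1859  0.03  ]
[[323.85108387   0.         317.90236137]
 [  0.         323.85108387 197.68800219]
 [  0.           0.           1.        ]]
[316.41209141 236.67618107   1.        ]
```

Request:
move_arm:
  deltas: [0.005,0,0,0,0,0,0.25,0.005,0,0,0,0,0,0.0,0.005,0,0,0,0,0,0.0,0.005,0,0,0,0,0,0.0,0.005,0,0,0,0,0,0.0]
  squeeze: 12

```text
t: 3.28
tool_pos: [0.4459, -0.1459, 0.0203]
orientation: [2.492, 1.913, -0.0]
force: [0.0, 0.2, 0.2]
opening: 0.0005
gripper_force: 0.0
```

Run:
```python
from h import *
s=robot.read_state();print(s["t"],s["tool_pos"],s["opening"],s["gripper_force"],s["force"])
r=.112
for a in np.arange(0,1.96,.15):  # tool y: +x_d, tool z: down
    print(round(a,2),(r*(1-np.cos(a))).round(4),(-r*np.sin(a)).round(4))
```

```text
3.275 [ 0.44592412 -0.14589181  0.02034402] 0.0005081419953334357 0.0 [0.03337472 0.15827532 0.17529456]
0.0 0.0 -0.0
0.15 0.0013 -0.0167
0.3 0.005 -0.0331
0.45 0.0111 -0.0487
0.6 0.0196 -0.0632
0.75 0.0301 -0.0763
0.9 0.0424 -0.0877
1.05 0.0563 -0.0972
1.2 0.0714 -0.1044
1.35 0.0875 -0.1093
1.5 0.1041 -0.1117
1.65 0.1209 -0.1116
1.8 0.1374 -0.1091
1.95 0.1535 -0.104
```

Run:
```python
from h import *
p,d=robot.read_camera("wrist"); q,e=robot.read_camera("side")
cv2.imwrite("pics/w3.png",np.vstack([cv2.resize(p[100:400,120:520],(640,480))[:290],cv2.resize(q[190:270,240:400],(640,320),interpolation=cv2.INTER_CUBIC)[:300]])[:,:,::-1])
```

```text
(no output)
```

View pics/w3.png

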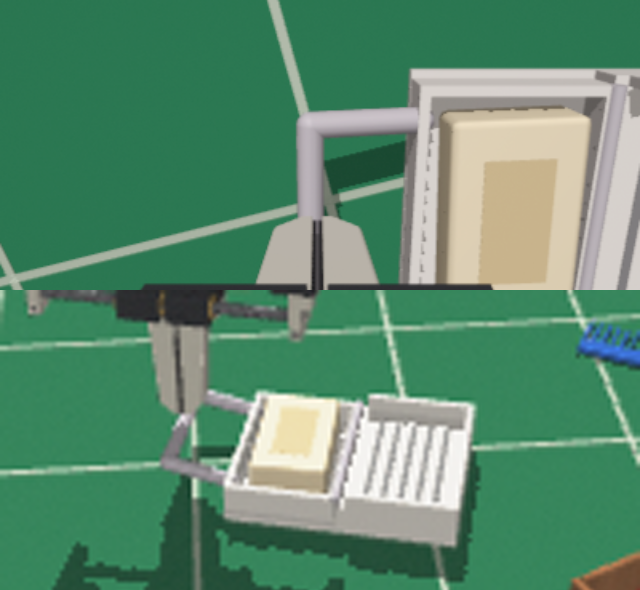

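The fingers closed on air just above the handle: in the wrist view the closed tips cover it at about (317,237). I'll measure the real tip height.

Run:
```python
from h import *
print("ahead",robot.tips_ahead)
p,d=robot.read_camera("wrist"); m=robot.camera_model("wrist")
for u in (305,330):
  for v in (232,236,240,244,250,256):
    r=np.linalg.inv(m["K"])@[u,v,1]*d[v,u]; print(u,v,d[v,u].round(4),(m["tool_from_camera"]@[*r,1])[:3].round(4),world("wrist",d,[u,v])[0].round(4))
q,e=robot.read_camera("side")
for u,v in((286,218),(286,221),(284,214),(290,214),(284,208)): print("side",world("side",e,[u,v])[0].round(4))
```

```text
ahead 0.011
305 232 0.2282 [-0.0084 -0.0082  0.0192] [ 0.4358 -0.1519  0.0011]
305 236 0.1779 [ 0.0092 -0.0062 -0.0279] [ 0.4423 -0.1354  0.0482]
305 240 0.173 [ 0.0091 -0.006  -0.0331] [ 0.4425 -0.1355  0.0534]
305 244 0.1683 [ 0.0091 -0.0058 -0.0381] [ 0.4427 -0.1356  0.0584]
305 250 0.1622 [ 0.0088 -0.0055 -0.0445] [ 0.4428 -0.1359  0.0648]
305 256 0.1554 [ 0.0091 -0.0053 -0.0516] [ 0.4432 -0.1357  0.0719]
330 232 0.2295 [-0.0089  0.0095  0.0204] [ 4.528e-01 -1.569e-01 -1.000e-04]
330 236 0.1791 [ 0.0087  0.0076 -0.0269] [ 0.4555 -0.1394  0.0472]
330 240 0.1728 [ 0.0092  0.0074 -0.0333] [ 0.4554 -0.1389  0.0536]
330 244 0.1689 [ 0.0088  0.0072 -0.0375] [ 0.4552 -0.1392  0.0578]
330 250 0.1612 [ 0.0093  0.0069 -0.0454] [ 0.455  -0.1387  0.0657]
330 256 0.1558 [ 0.0089  0.0067 -0.0512] [ 0.4547 -0.139   0.0715]
side [ 0.4462 -0.1558  0.0535]
side [ 0.4452 -0.1395  0.0314]
side [ 0.4416 -0.1504  0.0629]
side [ 0.4572 -0.1561  0.066 ]
side [ 0.4427 -0.1537  0.0842]
```

Both cameras put the real fingertips at about z 0.047, roughly 38 mm higher than the tool data implies. I'll open and go down by another 35 mm.

Request:
move_arm:
  deltas: [0,-0.001,0,0,0,0,0.25,0,-0.001,0,0,0,0,0.25,0,-0.001,0.012,0,0,0,0.25,0,-0.001,0.024,0,0,0,0.25,0,-0.001,0.035,0,0,0,0.25,0,-0.001,0.035,0,0,0,0.25]

```text
t: 4.22
tool_pos: [0.4436, -0.145, -0.0163]
orientation: [-2.49, -1.912, 0.002]
force: [-0.6, -0.6, 0.2]
opening: 0.0233
gripper_force: 0.0
```

Run:
```python
from h import *
s=robot.read_state();print(s["t"],s["tool_pos"],s["opening"],s["gripper_force"],s["force"])
p,d=robot.read_camera("wrist"); q,e=robot.read_camera("side")
cv2.imwrite("pics/w4.png",np.vstack([cv2.resize(p[100:400,120:520],(640,480))[:290],cv2.resize(q[190:270,240:400],(640,320),interpolation=cv2.INTER_CUBIC)[:300]])[:,:,::-1])
```

```text
4.225 [ 0.44362785 -0.14500105 -0.01630477] 0.0232979767509814 0.0 [-0.5963206  -0.63243993  0.17633387]
```

View pics/w4.png

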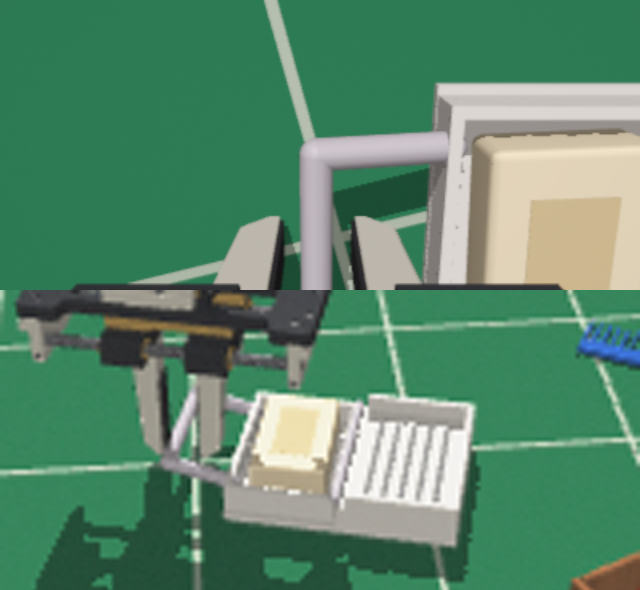

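The handle is now between the pads: wrist crop (316,240), side crop (180,430). I'll close.

Request:
move_arm:
  deltas: [0,0,0,0,0,0,0.0,0,0,0,0,0,0,0.0,0,0,0,0,0,0,0.0,0,0,0,0,0,0,0.0]
  squeeze: 12

```text
t: 4.82
tool_pos: [0.4434, -0.1452, -0.0146]
orientation: [-2.489, -1.912, 0.003]
force: [-8.3, 1.7, 8.1]
opening: 0.0094
gripper_force: 12.0
```

Request:
move_arm:
  deltas: [0.0,0.0005,-0.008,0,0,0,0,0.0,0.0018,-0.0167,0,0,0,0,0.0,0.0035,-0.025,0,0,0,0,0.0,0.006,-0.033,0,0,0,0,0.0,0.009,-0.041,0,0,0,0,0.0,0.0124,-0.0484,0,0,0,0,0.0,0.0166,-0.0557,0,0,0,0,0.0,0.0213,-0.0627,0,0,0,0]

```text
t: 5.82
tool_pos: [0.4618, -0.1501, 0.0477]
orientation: [-2.486, -1.91, 0.008]
force: [-19.3, 3.9, 10.8]
opening: 0.0092
gripper_force: 12.0
```

Request:
move_arm:
  deltas: [0.0,0.0035,-0.0075,0,0,0,0,0.0,0.0088,-0.0143,0,0,0,0,0.0,0.0149,-0.02,0,0,0,0,0.0,0.0214,-0.0254,0,0,0,0]

```text
t: 6.32
tool_pos: [0.4855, -0.1565, 0.0749]
orientation: [-2.49, -1.913, 0.002]
force: [-7.5, 1.2, 7.9]
opening: 0.0096
gripper_force: 12.0
```

Request:
move_arm:
  deltas: [0.0,0.0064,-0.0058,0,0,0,0,0.0,0.0137,-0.0101,0,0,0,0,0.0,0.0212,-0.0138,0,0,0,0,0.0,0.029,-0.0169,0,0,0,0,0.0,0.0372,-0.0194,0,0,0,0,0.0,0.0452,-0.0214,0,0,0,0]

```text
t: 7.08
tool_pos: [0.5305, -0.1686, 0.0949]
orientation: [2.491, 1.913, 0.0]
force: [-3.2, -0.7, 2.2]
opening: 0.0095
gripper_force: 12.0
```

Request:
move_arm:
  deltas: [0.0,0.0083,-0.0015,0,0,0,0,0.0,0.0167,-0.0022,0,0,0,0,0.0,0.0251,-0.0023,0,0,0,0,0.0,0.0335,-0.0017,0,0,0,0,0.0,0.0335,-0.0017,0,0,0,0]

```text
t: 7.7
tool_pos: [0.5629, -0.1771, 0.0964]
orientation: [2.491, 1.913, 0.0]
force: [-0.4, -1.8, 0.2]
opening: 0.0098
gripper_force: 12.0
```

Run:
```python
from h import *
s=robot.read_state();print(s["t"],s["tool_pos"],s["opening"],s["force"])
q,e=robot.read_camera("side")
cv2.imwrite("pics/s5.png",cv2.resize(q[150:280,220:420],(800,520),interpolation=cv2.INTER_CUBIC)[:,:,::-1])
```

```text
7.7 [ 0.56290015 -0.17709386  0.09639975] 0.00977429770712962 [-0.37365315 -1.81824833  0.17631655]
```

View pics/s5.png

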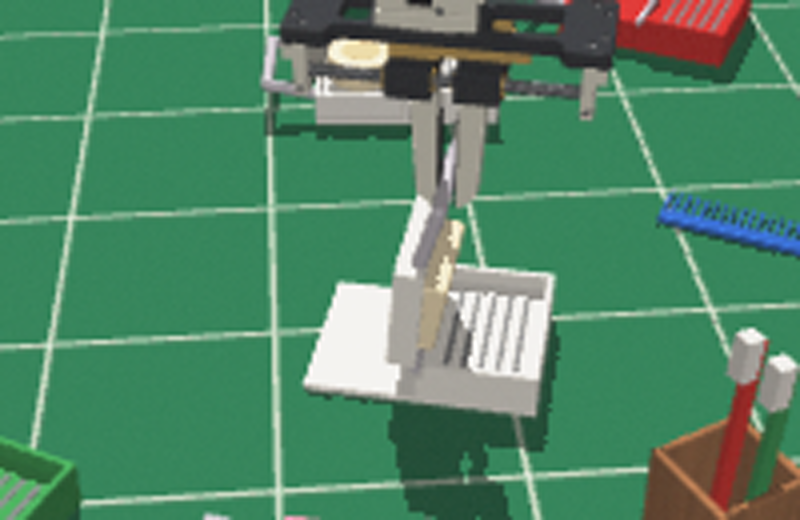

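The tray is just past upright, with the bar standing in it at crop (443,285), well clear of the fingertips. I'll continue slowly to about 1.95 rad.

Request:
move_arm:
  deltas: [0.0,0.0055,0.0007,0,0,0,0,0.0,0.0111,0.0017,0,0,0,0,0.0,0.0164,0.003,0,0,0,0,0.0,0.0219,0.0045,0,0,0,0,0.0,0.0271,0.0064,0,0,0,0,0.0,0.0324,0.0085,0,0,0,0,0.0,0.0324,0.0085,0,0,0,0,0.0,0.0324,0.0085,0,0,0,0,0.0,0.0324,0.0085,0,0,0,0]

```text
t: 8.88
tool_pos: [0.5934, -0.1852, 0.088]
orientation: [-2.491, -1.913, 0.0]
force: [-0.6, -0.8, -1.0]
opening: 0.0097
gripper_force: 12.0
```

Run:
```python
from h import *
s=robot.read_state();print(s["t"],s["tool_pos"],s["opening"],s["force"])
q,e=robot.read_camera("side")
cv2.imwrite("pics/s6.png",cv2.resize(q[150:280,220:420],(800,520),interpolation=cv2.INTER_CUBIC)[:,:,::-1])
```

```text
8.875 [ 0.5934135  -0.18522271  0.08797703] 0.00972661973964737 [-0.62635514 -0.7942549  -0.97305456]
```

View pics/s6.png

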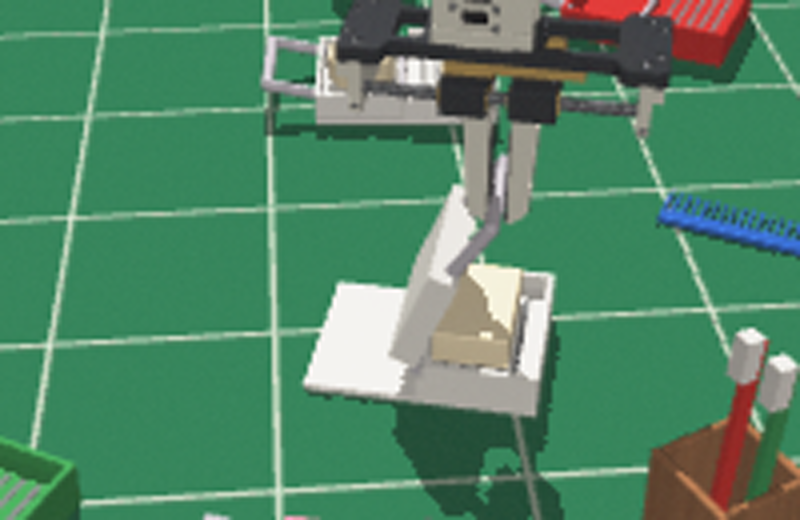

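The bar lies flat on the deck at crop (475,315). Now I'll swing the empty tray back.

Request:
move_arm:
  deltas: [0,-0.0053,-0.0021,0,0,0,0,0,-0.016,-0.0055,0,0,0,0,0,-0.0241,-0.0073,0,0,0,0,0,-0.0324,-0.0085,0,0,0,0,0,-0.0408,-0.0091,0,0,0,0,0,-0.0492,-0.009,0,0,0,0,0,-0.0576,-0.0083,0,0,0,0,0,-0.0659,-0.0068,0,0,0,0,0,-0.0739,-0.0048,0,0,0,0,0,-0.0821,-0.0023,0,0,0,0,0,-0.0899,0.0008,0,0,0,0,0,-0.0974,0.0045,0,0,0,0]

```text
t: 10.42
tool_pos: [0.4989, -0.1599, 0.0832]
orientation: [-2.491, -1.913, -0.0]
force: [1.4, 1.4, 1.6]
opening: 0.0094
gripper_force: 12.0
```

Request:
move_arm:
  deltas: [0,-0.0073,0.0043,0,0,0,0,0,-0.0142,0.0091,0,0,0,0,0,-0.0207,0.0145,0,0,0,0,0,-0.0268,0.0202,0,0,0,0,0,-0.0324,0.0264,0,0,0,0,0,-0.0376,0.033,0,0,0,0,0,-0.0423,0.04,0,0,0,0,0,-0.0465,0.0473,0,0,0,0,0,-0.0499,0.0547,0,0,0,0,0,-0.0529,0.0627,0,0,0,0,0,-0.0554,0.0707,0,0,0,0,0,-0.0571,0.079,0,0,0,0]

```text
t: 11.92
tool_pos: [0.4445, -0.1455, 0.0042]
orientation: [2.491, 1.913, 0.001]
force: [3.2, -0.6, -0.5]
opening: 0.0093
gripper_force: 12.0
```

Request:
move_arm:
  deltas: [0,-0.0008,0.006,0,0,0,0,0,-0.0013,0.012,0,0,0,0,0,-0.0015,0.016,0,0,0,0,0,-0.0015,0.018,0,0,0,0,0,-0.0015,0.019,0,0,0,0,0,-0.0015,0.019,0,0,0,0]

```text
t: 12.68
tool_pos: [0.4434, -0.1457, -0.0128]
orientation: [2.491, 1.913, -0.0]
force: [-4.2, 1.8, 18.0]
opening: 0.0095
gripper_force: 12.0
```

The tray is on its stop. I'll release it and retreat straight up.

Request:
move_arm:
  deltas: [0,0,-0.001,0,0,0,0.25,0,0,-0.001,0,0,0,0.25,0,0,-0.001,0,0,0,0.25,0,0,-0.015,0,0,0,0.25,0,0,-0.04,0,0,0,0.25,0,0,-0.08,0,0,0,0.25,0,-0.03,-0.13,0,0,0,0.25,0,-0.06,-0.17,0,0,0,0.25,0,-0.06,-0.17,0,0,0,0.25]

```text
t: 13.8
tool_pos: [0.3863, -0.1304, 0.1606]
orientation: [2.486, 1.909, 0.006]
force: [0.4, -0.5, -0.9]
opening: 0.0229
gripper_force: 0.0
```

Run:
```python
from h import *
s=robot.read_state();print(s["t"],s["tool_pos"],s["opening"],s["force"])
q,e=robot.read_camera("side"); p,d=robot.read_camera("wrist")
cv2.imwrite("pics/s7.png",np.vstack([cv2.resize(q[190:270,240:400],(600,300)),cv2.resize(p[80:280,220:620],(600,300))])[:,:,::-1])
```

```text
13.8 [ 0.38633803 -0.13043823  0.16057047] 0.022907448907025726 [ 0.36634622 -0.49550548 -0.89338868]
```

View pics/s7.png

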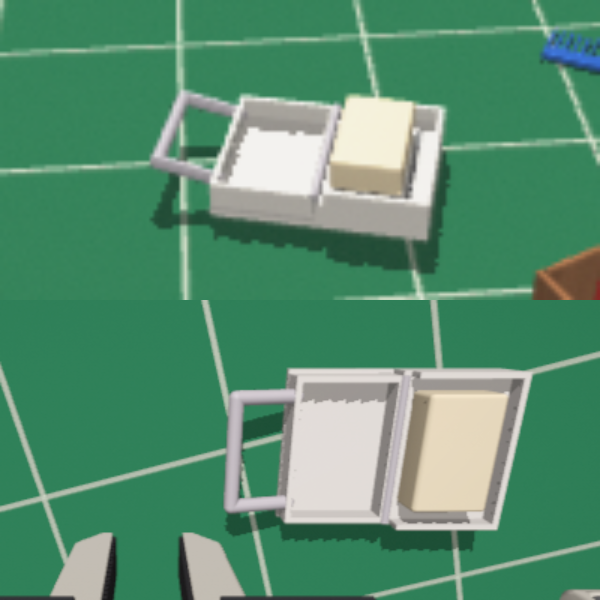

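The tray is empty and flat. The bar lies flat on the deck, unstamped face up (wrist crop (455,450)), and the gripper is clear of everything.

```bash
python3 -c "
from plant import robot
print(robot.close_job())"
```

```text
the job is handed in; nothing more can be done
None
```

The bar is turned over and lies flat on its dish's drying deck. The empty tray is back down flat and released, the round soap was not touched, and the job was handed in at about 14 s.

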